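Step the cell turret to the marked station and start the test

TASK

On the bench stands a cell-test turret: a white wheel with four cells in it and four tabs sticking out of its rim. With the fingertips, push the wheel round by its tabs until the blue tab (the one at the blue cell) stands centred over the yellow disc, then press the green start button down and let it come up again. Only push: do not pinch a tab between the fingers or pick anything up, do not touch the cells, do not press the button before the wheel is set, and leave everything else on the bench where it is.

Things in the scene. Friction and masses are not known exactly. Their poses are not given: they have to be found in the camera images.
- turret_base: aluminium base plate, fixed to the bench, 240 x 275 mm, top 12 mm above the bench. Origin on the bench surface under the wheel's vertical axis; z up; the plate reaches x -125..115 mm, y -115..160 mm. Three flat coloured discs (yellow, red, white; which is where varies) mark stations 82 mm from the axis in directions +x, +y and -y
- turret (a joint): turning angle of the wheel (rad), positive anticlockwise seen from above; at 0 the blue tab points along -x of the plate; end stops at -3.4 and +3.4, so it can go either way round. It turns stiffly (dry friction, about 2 N at a tab) and stays where it is left
- turret_hub (a point): centre of the wheel, on its axis (z up, x and y along the tabs), 50 mm above the bench. White disc of 58 mm radius, 24 to 50 mm above the bench. Four radial tabs 90 degrees apart reach out to 98 mm from the axis, each 8 mm thick, 24 to 48 mm above the bench; one blue, three grey. In line with each tab, 40 mm from the axis, a cell stands up to 79 mm above the bench
- blue_tab (a point): point on the top edge of the blue tab, midway across its thickness, 82 mm from the wheel's axis, 48 mm above the bench
- marker_yellow: yellow disc, 34 mm across, 3 mm thick, lying on the plate under the path of the tabs (its top 15 mm above the bench); origin at the centre of its underside
- start_button (a joint): travel of the green start button (m): 0 up, 0.006 fully down; sprung, 5 N presses it fully down and it comes back up when released
- start_button_top (a point): centre of the top face of the green start button, 28 mm across, facing up, in a black housing on the plate's near left corner
- cell_blue: blue cylindrical cell, 18 mm across, clamped upright in the wheel next to the blue tab; origin at its bottom centre
- cell_green_1: green cylindrical cell, 18 mm across, clamped upright in the wheel at a grey tab; origin at its bottom centre
- cell_green_2: green cylindrical cell, 18 mm across, clamped upright in the wheel at a grey tab; origin at its bottom centre
- cell_green_3: green cylindrical cell, 18 mm across, clamped upright in the wheel at a grey tab; origin at its bottom centre
- spare_cell: loose green cell standing on the bench beside the plate, 18 mm across, 66 mm high; origin at its underside; leave alone
- kapton_roll: loose roll of amber tape lying flat beside the plate, 64 mm across, 19 mm high; leave alone
- vial_1: loose vial with black cap standing on the bench beside the plate, 26 mm across, 59 mm high; origin at its underside; leave alone
- battery_1: loose small red and white battery standing on the bench beside the plate, 15 mm across, 50 mm high; origin at its underside; leave alone

How it is judged:
By the outcome, as a careful person would: the job done as asked, in the order asked, and still so for the second after the job is handed in, with the robot touching nothing.
It also fails if it takes over 54 s, if anything falls off the work surface, if the arm or the gripper's body presses on something with over 40 N, if the wrist force passes 120 N, or if a joint passes its speed limit or range.

ROBOT

A 7-joint arm with a two-finger parallel gripper is mounted at the origin on a cart in front of the work surface, level with it; the furniture and walls round the work are solid. World frame = base frame: x ahead of the robot, y to its left, z up, the work surface at z = 0. Lengths are in m, angles in rad, forces in N, time in s.
With the tool pointing down it reaches from about 0.35 to 0.9 m from the base axis. Payload 8.1 kg.
Tool frame: the origin (TCP) lies at the very end of the fingers, on their centre line; the grasp point (between the pads) lies 19 mm behind it; z points along the fingers, y is the direction in which the jaws open and shut (so a half turn about z gives the same grasp; the last joint's range is limited). The gripper opens to 92 mm and grips with 3 to 60 N. Pads are 19 mm wide; open, the fingers measure 130 mm over their backs; the gripper's body (75 mm by 190 mm) begins 47 mm behind the grasp point.
Start: joints at [-1.313, 0.434, 0.025, 1.573, -0.012, 1.134, -0.075], TCP at [0.221, 0.585, 0.227] pointing down, gripper open.
Joint ranges: [-2.62, 2.62], [-0.44, 2.09], [-1.27, 1.32], [0.08, 2.57], [-1.32, 4.46], [0.12, 2], [-2.74, 2.74]. Speed limits (rad/s): [2.22, 2.22, 3.01, 3.01, 3.14, 3.14, 3.14].

INTERFACE

Orientations are given as a rotation vector (axis times angle).
In Python, from cell import observe, get_image, sign_off gives the robot as it stands.
- The arm moves only by the tool arm_command, never from a script. Its argument "deltas" is a list of rows, each an object with "xyz": the shift along the tool's x, y, z in cm, a list of three; "turn": the turn about the tool's z in degrees; "jaw": the closure in counts, from 0 (fully open) to 255 (shut). A call has 1 to 5 rows; each row is the pose to reach, as a shift and turn from the pose measured when the call began, along the tool's axes at that moment; what a row does not reach only later rows make up. A row lasts 1/12 s, in which the tool goes at most 41.7 mm and 7.16 degrees, less where a joint would pass 70% of its speed; a pose out of reach is approached as far as the arm can. A call with a gripper value outside its range is refused whole. The fingers move at their own pace and stop on an object; "force" is the grip in N (left out, the last holds). Time passes only in rows, so rows that repeat a pose let the fingers close. It gives the time, the measured TCP pose, the force and the opening at its end, in the units of the state.
- observe(): the state, without advancing time (a new reading comes with each control period).
- get_image(name): name is "scene" or "top" or "wrist"; returns a dict with "frame" (400x640x3 uint8, red, green, blue), "depth" (400x640 float32, m along the optical axis (not along the pixel's ray), 0 where there is no reading), "camera_matrix" (3x3 intrinsics, pixels), "distortion" ([k1, k2, p1, p2, k3] as OpenCV has them; the pictures are not rectified), "cam_to_world" (4x4, takes a point from camera to world coordinates). Camera axes: x right, y up, looking along -z (the intrinsics and any distortion apply to the point x, -y, -z); pixel columns grow to the right and rows downward; lengths in m; the calibration is good to about 2 mm. A picture is of the moment at which its call begins.
- sign_off(): hands the job in, once; it reports no verdict.
The state is a dict: "clock": time; "joints": joint angles; "dq": joint speeds; "joint_efforts": joint torques, N m; "position": TCP position; "ee_rot": TCP orientation; "force": force on the tool from outside, world axes, zero at the start; "ft_torque": the same for the moment, N m; "width": opening from 0.0 (shut) to 1.0 (fully open).
Only numpy, scipy, OpenCV 4.12 (cv2) and the standard library are available. Lean on these libraries where they do the work, as an engineer would, in place of code of your own. Each camera call takes 0.05 s, during which the arm holds its last target.

## Working session

There is one attempt and no reset: what is moved stays moved. The work goes in short steps, Python scripts to look and compute and a tool call to move; the robot and the scene stay as the last step left them, time stands still between calls to the robot, and variables do not carry over. Pictures are saved under pics/ and viewed, and the job is handed in when it is done.

Besides the shell and the picture viewer there is one more tool, called after "Call:" as name([rows], argument=value, ...), one row to a line, values as JSON. arm_command: Moves the arm, as the interface text tells. Its arguments: {"type":"object","properties":{"deltas":{"type":"array","items":{"type":"object","properties":{"xyz":{"type":"array","items":{"type":"number"}},"turn":{"type":"number"},"jaw":{"type":"number"}}}},"force":{"type":"number"}},"required":["deltas"]}

```bash
mkdir -p pics; ls; python3 - <<'E'
from cell import observe,get_image
import cv2,pickle
print(observe())
d={}
for n in ("scene","top"):
    g=get_image(n); d[n]=g
    cv2.imwrite(f"pics/{n}0.png",g["frame"][:,:,::-1])
    print(n,g["camera_matrix"],g["distortion"],g["cam_to_world"])
pickle.dump(d,open("im0.pkl","wb"))
E
```

```text
pics
{'clock': 0.0, 'joints': array([-1.3125989 ,  0.43523282,  0.0249804 ,  1.57409913, -0.01158847,
        1.1340245 , -0.07511499]), 'dq': array([ 1.19057244e-03,  1.89483934e-03,  3.34553412e-04, -2.16355235e-06,
       -2.39053759e-04, -1.16506761e-03,  1.81574506e-04]), 'joint_efforts': array([-1.97175827e-04, -6.67846155e+01,  9.84574556e-01, -3.14482570e+01,
       -6.07620575e-02,  4.26762085e-02,  2.03870422e-04]), 'position': array([0.2205152 , 0.58424631, 0.22593818]), 'ee_rot': array([-5.63780439e-01, -3.09045675e+00,  2.53456558e-03]), 'force': array([ 1.17948521,  0.85027642, -0.19405969]), 'ft_torque': array([-0.01544778,  0.00752968,  0.06914331]), 'width': 0.9975062585452054}
scene [[469.81361915   0.         319.61012425]
 [  0.         469.81361915 192.86173693]
 [  0.           0.           1.        ]] [-0.05718021  0.          0.          0.          0.        ] [[ 0.77899494  0.46849569 -0.41674773  0.14003271]
 [-0.6269633   0.57226699 -0.52860904 -0.38572285]
 [-0.00916008  0.6730693   0.73952269  0.79564191]
 [ 0.          0.          0.          1.        ]]
top [[387.44957383   0.         317.09901349]
 [  0.         387.44957383 198.08377524]
 [  0.           0.           1.        ]] [-0.01655675  0.          0.          0.          0.        ] [[-0.02869917  0.99424395 -0.10322467  0.46982535]
 [-0.99952526 -0.02970182 -0.00818908  0.11160214]
 [-0.0112079   0.10294064  0.99462435  0.9279312 ]
 [ 0.          0.          0.          1.        ]]
```

```bash
sleep 8; ls pics
```

```text
scene0.png
top0.png
```

View pics/top0.png

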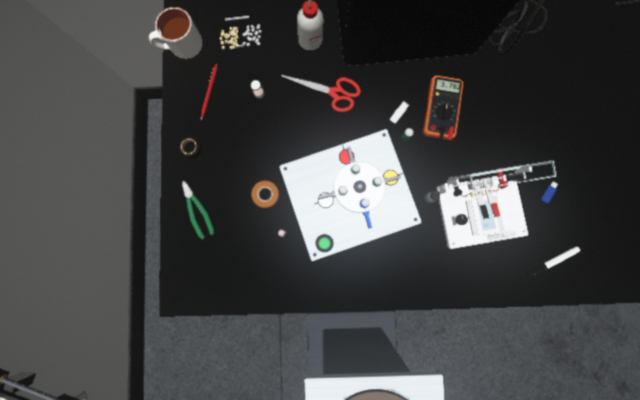

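View pics/scene0.png

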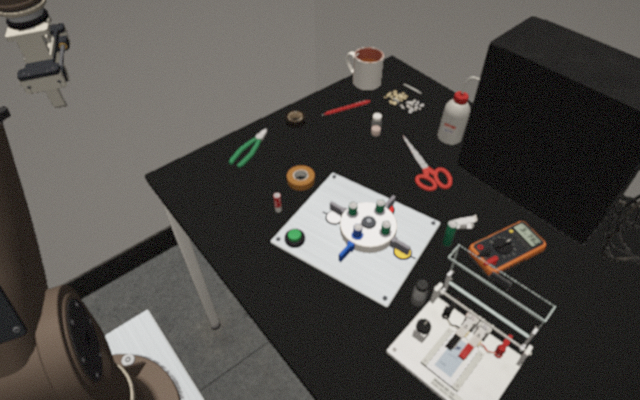

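```bash
cat > h.py <<'E'
import numpy as np,cv2
def rays(g,uv):
    uv=np.asarray(uv,float).reshape(-1,1,2)
    p=cv2.undistortPoints(uv,g["camera_matrix"],g["distortion"]).reshape(-1,2)
    d=np.c_[p[:,0],-p[:,1],-np.ones(len(p))]
    M=g["cam_to_world"]; return M[:3,3],d@M[:3,:3].T
def onz(g,uv,z):
    o,d=rays(g,uv); return o+d*((z-o[2])/d[:,2])[:,None]
def proj(g,P):
    M=g["cam_to_world"];P=np.atleast_2d(P)
    c=(P-M[:3,3])@M[:3,:3]; c=c*[1,-1,-1]
    return cv2.projectPoints(c,np.zeros(3),np.zeros(3),g["camera_matrix"],g["distortion"])[0].reshape(-1,2)
def mask(g,name):
    h=cv2.cvtColor(g["frame"],cv2.COLOR_RGB2HSV)
    r={"blue":((100,120,60),(130,255,255)),"yellow":((22,120,90),(34,255,255)),"green":((50,120,60),(85,255,255)),"red":((0,150,90),(8,255,255))}[name]
    return cv2.inRange(h,*r)
def blobs(g,name,amin=8):
    n,l,s,c=cv2.connectedComponentsWithStats(mask(g,name))
    return [(s[i,4],c[i].round(2),s[i,:4]) for i in range(1,n) if s[i,4]>=amin],l
E
python3 - <<'E'
import pickle,cv2,numpy as np
from h import *
d=pickle.load(open("im0.pkl","rb"))
for n,(x0,y0,x1,y1) in dict(top=(240,110,460,275),scene=(240,150,480,320)).items():
    g=d[n]; print(n)
    for c in ("blue","yellow","green","red"):
        for b in blobs(g,c)[0]:
            if x0<b[1][0]<x1 and y0<b[1][1]<y1: print(c,b, {z:onz(g,b[1],z)[0].round(4).tolist() for z in (.015,.05,.079)})
    cv2.imwrite(f"pics/{n}_z.png",cv2.resize(g["frame"][y0:y1,x0:x1,::-1],None,fx=3.3,fy=3.3,interpolation=cv2.INTER_CUBIC))
    # plate
    if n=="top":
        h=cv2.cvtColor(g["frame"],cv2.COLOR_RGB2GRAY); m=(h>120).astype(np.uint8)
        m[:, :270]=0;m[:,430:]=0;m[:115]=0;m[270:]=0
        cs=cv2.findContours(m,0,2)[0];c=max(cs,key=cv2.contourArea);r=cv2.minAreaRect(c)
        bx=onz(g,cv2.boxPoints(r),.012);print(r,bx.round(4),[np.linalg.norm(bx[i]-bx[i-1]).round(4) for i in range(4)])
E
```

```text
top
blue (np.int32(42), array([367.26, 218.64]), array([364, 212,   7,  16], dtype=int32)) {0.015: [0.5124, 0.0025, 0.015], 0.05: [0.5108, 0.0067, 0.05], 0.079: [0.5094, 0.0102, 0.079]}
yellow (np.int32(23), array([390.61, 172.39]), array([385, 171,  11,   4], dtype=int32)) {0.015: [0.6208, -0.0577, 0.015], 0.05: [0.6151, -0.0512, 0.05], 0.079: [0.6103, -0.0458, 0.079]}
green (np.int32(61), array([323.66, 242.46]), array([319, 238,  10,  10], dtype=int32)) {0.015: [0.4597, 0.1068, 0.015], 0.05: [0.4601, 0.1069, 0.05], 0.079: [0.4604, 0.1071, 0.079]}
red (np.int32(19), array([432.95, 127.05]), array([431, 125,   5,   5], dtype=int32)) {0.015: [0.7284, -0.1651, 0.015], 0.05: [0.7185, -0.1545, 0.05], 0.079: [0.7102, -0.1457, 0.079]}
red (np.int32(74), array([450.34, 133.05]), array([447, 127,   8,  13], dtype=int32)) {0.015: [0.7123, -0.206, 0.015], 0.05: [0.703, -0.1939, 0.05], 0.079: [0.6953, -0.1838, 0.079]}
red (np.int32(61), array([343.77, 155.61]), array([340, 151,   8,  10], dtype=int32)) {0.015: [0.6649, 0.0523, 0.015], 0.05: [0.6574, 0.0546, 0.05], 0.079: [0.6512, 0.0565, 0.079
[... 1984 characters left out ...]
y([433.64, 178.54]), array([415, 167,  38,  24], dtype=int32)) {0.015: [0.812, 0.0401, 0.015], 0.05: [0.7819, 0.021, 0.05], 0.079: [0.7569, 0.0052, 0.079]}
red (np.int32(21), array([277.14, 201.86]), array([274, 199,   6,   8], dtype=int32)) {0.015: [0.4904, 0.2108, 0.015], 0.05: [0.4747, 0.1841, 0.05], 0.079: [0.4617, 0.1619, 0.079]}
red (np.int32(15), array([391.4 , 208.53]), array([390, 206,   4,   6], dtype=int32)) {0.015: [0.6721, 0.0372, 0.015], 0.05: [0.6482, 0.0182, 0.05], 0.079: [0.6285, 0.0025, 0.079]}
red (np.int32(23), array([479.91, 246.87]), array([477, 245,   6,   5], dtype=int32)) {0.015: [0.7396, -0.151, 0.015], 0.05: [0.7127, -0.1615, 0.05], 0.079: [0.6905, -0.1702, 0.079]}
```

View pics/top_z.png

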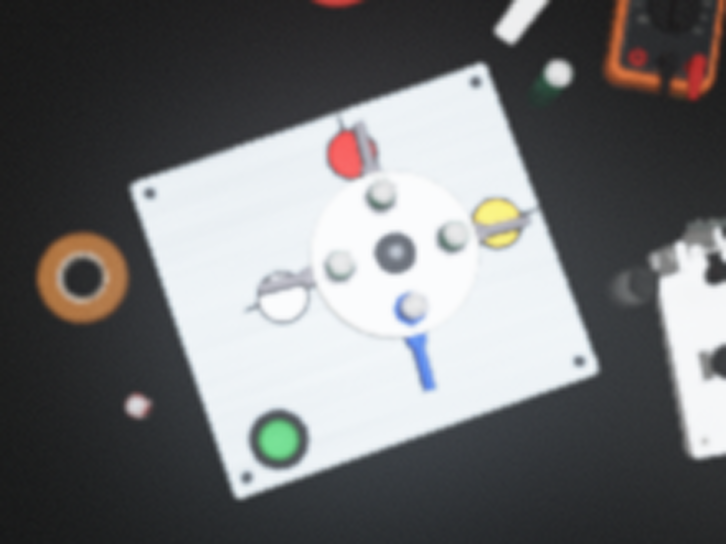

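View pics/scene_z.png

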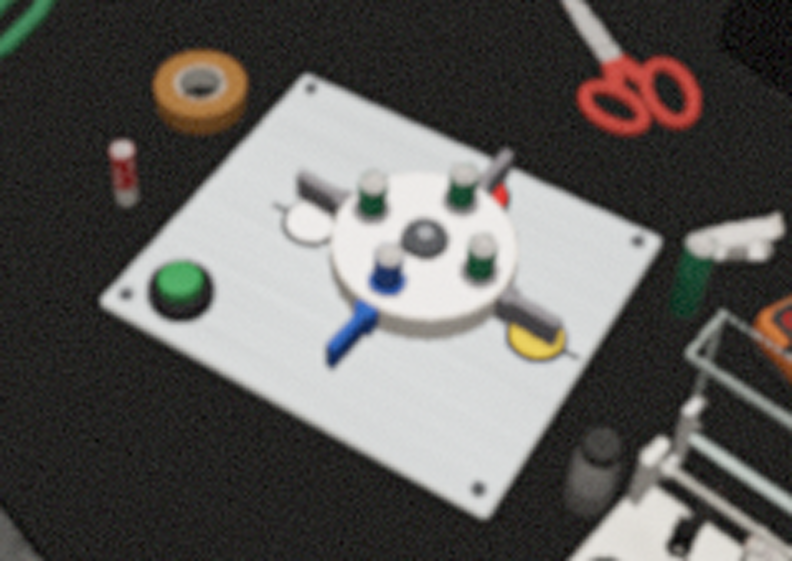

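```bash
python3 - <<'E'
import pickle,cv2,numpy as np
from h import *
d=pickle.load(open("im0.pkl","rb"))
g=d["top"]; s=d["scene"]
zt=lambda x,y:(240+(x+.5)/3.3-.5,110+(y+.5)/3.3-.5)
zs=lambda x,y:(240+(x+.5)/3.3-.5,150+(y+.5)/3.3-.5)
print("top hub@.05",onz(g,zt(395,254),.05)); print("scene hub@.05",onz(s,zs(424,247),.05))
for n,p in dict(y=(497,223),r=(351,154),w=(284,297)).items(): print("top",n,onz(g,zt(*p),.015)[0].round(4))
for n,p in dict(y=(537,338),w=(311,222)).items(): print("scene",n,onz(s,zs(*p),.015)[0].round(4))
print("tab top end",onz(g,zt(430,388),.048)[0],"scene",onz(s,zs(331,352),.048)[0])
P=onz(g,zt(279,439),.04)[0];print("button top",P)
for z in(.03,.035,.04,.045,.05): print(z,onz(g,zt(279,439),z)[0].round(4),onz(s,zs(180,280),z)[0].round(4))
# button triangulate
o1,d1=rays(g,zt(279,439));o2,d2=rays(s,zs(180,280))
A=np.c_[d1[0],-d2[0]];t=np.linalg.lstsq(A,o2-o1,rcond=None)[0];print(o1+d1[0]*t[0],o2+d2[0]*t[1])
# depth
for gg,uv in((g,(323.7,242.5)),(s,(294,235))):
    u,v=map(round,uv);z=gg["depth"][v,u]; o,dd=rays(gg,[uv]);print("depth",o+dd[0]*z)
for uv in((360,187),(367,205),(390,172),(330,220)):
    z=g["depth"][uv[1],uv[0]];o,dd=rays(g,[uv]);print("depth",uv,o+dd[0]*z)
# loose things
for n,p,z in(("batt",(138,405),.05),("kapton",(83,278),.019),("vial",(0,0),.0)):
    if z: print(n,onz(g,zt(*p),z)[0])
print("dark vial scene",onz(s,zs(603,445),.059)[0], "spare",onz(g,zt(558,73),.066)[0])
E
```

```text
top hub@.05 [[0.58435523 0.0216636  0.05      ]]
scene hub@.05 [[0.58191531 0.01775156 0.05      ]]
top y [ 0.6092 -0.0563  0.015 ]
top r [0.663 0.047 0.015]
top w [0.5602 0.0988 0.015 ]
scene y [ 0.6079 -0.0592  0.015 ]
scene w [0.5599 0.0985 0.015 ]
tab top end [0.49129293 0.0011746  0.048     ] scene [ 0.4883913  -0.00418444  0.048     ]
button top [0.45944278 0.10568685 0.04      ]
0.03 [0.4593 0.1056 0.03  ] [0.4593 0.1049 0.03  ]
0.035 [0.4594 0.1057 0.035 ] [0.4572 0.1017 0.035 ]
0.04 [0.4594 0.1057 0.04  ] [0.4551 0.0985 0.04  ]
0.045 [0.4595 0.1057 0.045 ] [0.453  0.0953 0.045 ]
0.05 [0.4596 0.1058 0.05  ] [0.4509 0.0921 0.05  ]
[0.45931617 0.10561472 0.02917219] [0.45962528 0.10541006 0.02916994]
depth [0.45982698 0.10677663 0.03468097]
depth [0.45612374 0.10090826 0.03500175]
depth (360, 187) [0.58227892 0.02114652 0.0589662 ]
depth (367, 205) [0.53943228 0.00941573 0.07850752]
depth (390, 172) [ 0.62171144 -0.05613932  0.01569167]
depth (330, 220) [0.51198126 0.0901561  0.01124866]
batt [0.48544139 0.2015735  0.05      ]
kapton [0.57781106 0.24246257 0.019     ]
dark vial scene [ 0.55846803 -0.15076419  0.059     ] spare [ 0.70459565 -0.09397812  0.066     ]
```

```bash
cat >> h.py <<'E'
from scipy.spatial.transform import Rotation as Ro
AX=np.array([.584,.0205])
def st():
    from cell import observe
    return observe()
def delta(o,p,yaw):
    """world target p, tool x azimuth yaw deg -> tool shift cm, turn deg"""
    R=Ro.from_rotvec(o["ee_rot"]).as_matrix()
    t=R.T@(np.asarray(p)-o["position"])*100
    y0=np.degrees(np.arctan2(R[1,0],R[0,0]))
    return t.round(2).tolist(), round(float((y0-yaw+180)%360-180),1)
def arc(phi,r=.084,off=.023,z=.028):
    a=np.radians(phi);u=np.array([np.cos(a),np.sin(a)]);v=np.array([-u[1],u[0]])
    return np.r_[AX+r*u-off*v,z],phi-180
E
python3 - <<'E'
from h import *
o=st();print(Ro.from_rotvec(o["ee_rot"]).as_matrix().round(3))
p,y=arc(175,z=.12);print(p,y,delta(o,p,y))
E
```

```text
[[-0.936  0.353 -0.   ]
 [ 0.353  0.936 -0.001]
 [-0.    -0.001 -1.   ]]
[0.50232423 0.05073356 0.12      ] -5 ([-45.2, -39.96, 10.66], 164.3)
```

Call:
arm_command([
  {"xyz": [-2.7, -2.4, 0], "turn": 7, "jaw": 255},
  {"xyz": [-5.4, -4.8, 0], "turn": 14, "jaw": 255},
  {"xyz": [-8.1, -7.2, 0], "turn": 21, "jaw": 255},
  {"xyz": [-10.8, -9.6, 0], "turn": 28, "jaw": 255},
  {"xyz": [-13.5, -12, 0], "turn": 35, "jaw": 255},
], force=20)

```text
clock: 0.52
position: [0.3048, 0.4225, 0.2259]
ee_rot: [1.475, 2.774, -0.003]
force: [1.3, -0.0, 0.5]
width: 0.688
```

```bash
cat > q.py <<'E'
import sys
from h import *
o=st();phi,r,off,z=map(float,sys.argv[1:5])
p,y=arc(phi,r,off,z);print(o["clock"],o["position"].round(4),o["joints"].round(2),o["width"],o["force"].round(1),"target",p.round(4),delta(o,p,y))
E
python3 q.py 175 .084 .023 .12
```

```text
0.5167 [0.3048 0.4225 0.2259] [-1.2   0.27  0.19  1.84 -0.06  1.05 -0.39] 0.6878776800805992 [ 1.3 -0.   0.5] target [0.5023 0.0507 0.12  ] ([-41.86, -4.38, 10.64], 129.0)
```

Call:
arm_command([
  {"xyz": [-2.6, -0.3, 0], "turn": 7, "jaw": 255},
  {"xyz": [-5.2, -0.6, 0], "turn": 14, "jaw": 255},
  {"xyz": [-7.8, -0.9, 0], "turn": 21, "jaw": 255},
  {"xyz": [-10.4, -1.2, 0], "turn": 28, "jaw": 255},
  {"xyz": [-13, -1.5, 0], "turn": 35, "jaw": 255},
])

```text
clock: 0.93
position: [0.3653, 0.305, 0.2259]
ee_rot: [2.247, 2.194, -0.004]
force: [-0.1, 0.5, 0.8]
width: 0.325
```

```bash
python3 q.py 175 .084 .023 .12
```

```text
0.9333 [0.3653 0.305  0.2259] [-1.11  0.19  0.36  1.95 -0.08  1.02 -0.74] 0.3245592626636876 [-0.1  0.5  0.8] target [0.5023 0.0507 0.12  ] ([-25.07, 14.32, 10.62], 93.6)
```

Call:
arm_command([
  {"xyz": [-2, 1.1, 0], "turn": 7, "jaw": 255},
  {"xyz": [-4, 2.2, 0], "turn": 14, "jaw": 255},
  {"xyz": [-6, 3.3, 0], "turn": 21, "jaw": 255},
  {"xyz": [-8, 4.4, 0], "turn": 28, "jaw": 255},
  {"xyz": [-10, 5.5, 0], "turn": 35, "jaw": 255},
])

```text
clock: 1.35
position: [0.418, 0.2025, 0.2259]
ee_rot: [2.807, 1.408, -0.004]
force: [-0.4, 0.6, -0.1]
width: 0.011
```

```bash
python3 q.py 175 .084 .023 .12
```

```text
1.35 [0.418  0.2025 0.2259] [-1.01  0.18  0.52  1.98 -0.1   1.02 -1.08] 0.011401742081131802 [-0.4  0.6 -0.1] target [0.5023 0.0507 0.12  ] ([-7.1, 15.83, 10.61], 58.3)
```

Call:
arm_command([
  {"xyz": [-0.8, 1.8, 0], "turn": 7, "jaw": 255},
  {"xyz": [-1.6, 3.6, 0], "turn": 14, "jaw": 255},
  {"xyz": [-2.4, 5.4, 0], "turn": 21, "jaw": 255},
  {"xyz": [-3.2, 7.2, 0], "turn": 28, "jaw": 255},
  {"xyz": [-4, 9, 0], "turn": 35, "jaw": 255},
])

```text
clock: 1.77
position: [0.4663, 0.1157, 0.2259]
ee_rot: [3.101, 0.49, -0.004]
force: [0.0, 0.2, -0.8]
width: 0.005
```

```bash
python3 q.py 175 .084 .023 .12
```

```text
1.7667 [0.4663 0.1157 0.2259] [-0.92  0.22  0.68  1.95 -0.16  1.03 -1.42] 0.004819529045490664 [ 0.   0.2 -0.8] target [0.5023 0.0507 0.12  ] ([1.45, 7.28, 10.59], 23.0)
```

Call:
arm_command([
  {"xyz": [0.3, 1.5, 1.5], "turn": 6, "jaw": 255},
  {"xyz": [0.7, 3.2, 4], "turn": 12, "jaw": 255},
  {"xyz": [1, 5, 7], "turn": 18, "jaw": 255},
  {"xyz": [1.3, 6.5, 9.5], "turn": 23, "jaw": 255},
  {"xyz": [1.45, 7.3, 10.6], "turn": 23, "jaw": 255},
])

```text
clock: 2.18
position: [0.5013, 0.0485, 0.117]
ee_rot: [3.133, -0.15, -0.008]
force: [-0.8, -0.0, -0.1]
width: 0.004
```

```bash
python3 q.py 175 .084 .023 .028; python3 - <<'E'
from h import *
from cell import get_image
for n in("top","scene","wrist"):
    g=get_image(n); x=g["frame"][:,:,::-1]
    if n=="top": x=cv2.resize(x[110:275,240:460],None,fx=3.3,fy=3.3)
    if n=="scene": x=cv2.resize(x[130:330,220:500],None,fx=2.8,fy=2.8)
    cv2.imwrite(f"pics/{n}1.png",x)
E
```

```text
2.1833 [0.5013 0.0485 0.117 ] [-0.73  0.43  0.71  2.03 -0.38  0.81 -1.47] 0.004003723292719613 [-0.8 -0.  -0.1] target [0.5023 0.0507 0.028 ] ([0.12, -0.27, 8.9], -0.5)
```

View pics/scene1.png

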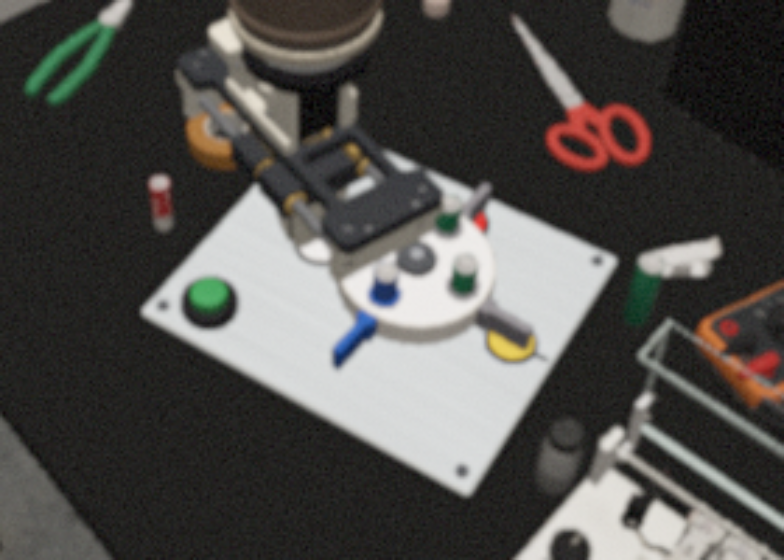

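View pics/wrist1.png

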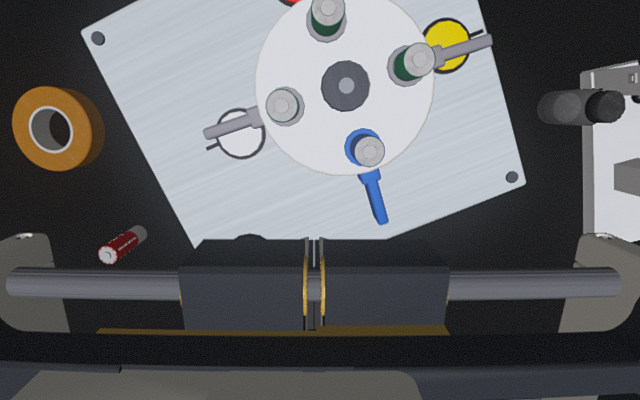

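```bash
python3 - <<'E'
from h import *
from cell import get_image
o=st();R=Ro.from_rotvec(o["ee_rot"]).as_matrix()
g=get_image("wrist");print(np.linalg.inv(R)@(g["cam_to_world"][:3,3]-o["position"]))
P=[o["position"],o["position"]+R@[.0095,.019,0],o["position"]+R@[.0095,-.019,0],o["position"]+R@[0,0,-.05]]
print(proj(g,P).round(1))
s=get_image("scene");print((proj(s,P)-[220,130])*2.8)
# finger distance from wrist depth
d=g["depth"];o_,dd=rays(g,[(u,v) for u in(190,250,300,330,380,440) for v in(250,300)])
k=0
for u in(190,250,300,330,380,440):
    for v in(250,300):
        w=o_+dd[k]*d[v,u];k+=1;print((u,v),(R.T@(w-o["position"])).round(4))
E
```

```text
[ 0.06900471 -0.00115602 -0.15727913]
[[315.4 257.5]
 [354.  239.8]
 [277.  239.7]
 [316.3 313.8]]
[[301.16751495 230.47266798]
 [329.11248278 242.4291564 ]
 [296.92582133 206.83887698]
 [301.51600141 180.12839933]]
(190, 250) [-0.0459 -0.11    0.1201]
(190, 300) [ 0.0281 -0.0294 -0.0884]
(250, 250) [ 0.0363 -0.017  -0.0781]
(250, 300) [ 0.0281 -0.0156 -0.0882]
(300, 250) [ 0.0359 -0.0045 -0.0771]
(300, 300) [ 0.0289 -0.0041 -0.0894]
(330, 250) [ 0.0361  0.0031 -0.0775]
(330, 300) [ 0.0284  0.0027 -0.0886]
(380, 250) [ 0.0366  0.0155 -0.0788]
(380, 300) [ 0.0285  0.014  -0.0889]
(440, 250) [-0.0461  0.1115  0.1211]
(440, 300) [ 0.0285  0.0277 -0.0891]
```

Call:
arm_command([
  {"xyz": [0.1, -0.2, 2], "turn": 0, "jaw": 255},
  {"xyz": [0.1, -0.2, 4.5], "turn": 0, "jaw": 255},
  {"xyz": [0.1, -0.2, 7], "turn": 0, "jaw": 255},
  {"xyz": [0.1, -0.2, 8.2], "turn": 0, "jaw": 255},
  {"xyz": [0.1, -0.2, 8.4], "turn": 0, "jaw": 255},
])

```text
clock: 2.85
position: [0.5028, 0.0542, 0.0358]
ee_rot: [3.138, -0.133, -0.005]
force: [-0.4, -0.8, 0.9]
width: 0.006
```

```bash
for p in 178 181 184 187 190; do python3 q.py $p .084 .023 .033; done
```

```text
2.85 [0.5028 0.0542 0.0358] [-0.64  0.56  0.59  2.09 -0.51  0.64 -1.35] 0.005857807228665562 [-0.4 -0.8  0.9] target [0.5009 0.0464 0.033 ] ([-0.12, 0.79, 0.28], -2.9)
2.85 [0.5028 0.0542 0.0358] [-0.64  0.56  0.59  2.09 -0.51  0.64 -1.35] 0.005857807228665562 [-0.4 -0.8  0.9] target [0.4996 0.042  0.033 ] ([-0.21, 1.24, 0.28], -5.9)
2.85 [0.5028 0.0542 0.0358] [-0.64  0.56  0.59  2.09 -0.51  0.64 -1.35] 0.005857807228665562 [-0.4 -0.8  0.9] target [0.4986 0.0376 0.033 ] ([-0.27, 1.69, 0.28], -8.9)
2.85 [0.5028 0.0542 0.0358] [-0.64  0.56  0.59  2.09 -0.51  0.64 -1.35] 0.005857807228665562 [-0.4 -0.8  0.9] target [0.4978 0.0331 0.033 ] ([-0.31, 2.15, 0.28], -11.9)
2.85 [0.5028 0.0542 0.0358] [-0.64  0.56  0.59  2.09 -0.51  0.64 -1.35] 0.005857807228665562 [-0.4 -0.8  0.9] target [0.4973 0.0286 0.033 ] ([-0.33, 2.6, 0.28], -14.9)
```

Call:
arm_command([
  {"xyz": [-0.1, 0.8, 0.3], "turn": -3, "jaw": 255},
  {"xyz": [-0.2, 1.2, 0.3], "turn": -6, "jaw": 255},
  {"xyz": [-0.3, 1.7, 0.3], "turn": -9, "jaw": 255},
  {"xyz": [-0.3, 2.1, 0.3], "turn": -12, "jaw": 255},
  {"xyz": [-0.3, 2.6, 0.3], "turn": -15, "jaw": 255},
])

```text
clock: 3.27
position: [0.4987, 0.0294, 0.0346]
ee_rot: [3.129, 0.284, -0.001]
force: [-0.2, -0.2, -0.1]
width: 0.003
```

```bash
for p in 193 197 201 205 209; do python3 q.py $p .084 .023 .033; done
```

```text
3.2667 [0.4987 0.0294 0.0346] [-0.54  0.53  0.51  2.1  -0.45  0.61 -1.11] 0.0027428288971631937 [-0.2 -0.2 -0.1] target [0.497 0.024 0.033] ([-0.26, 0.5, 0.16], -2.6)
3.2667 [0.4987 0.0294 0.0346] [-0.54  0.53  0.51  2.1  -0.45  0.61 -1.11] 0.0027428288971631937 [-0.2 -0.2 -0.1] target [0.4969 0.0179 0.033 ] ([-0.38, 1.1, 0.16], -6.6)
3.2667 [0.4987 0.0294 0.0346] [-0.54  0.53  0.51  2.1  -0.45  0.61 -1.11] 0.0027428288971631937 [-0.2 -0.2 -0.1] target [0.4973 0.0119 0.033 ] ([-0.45, 1.7, 0.16], -10.6)
3.2667 [0.4987 0.0294 0.0346] [-0.54  0.53  0.51  2.1  -0.45  0.61 -1.11] 0.0027428288971631937 [-0.2 -0.2 -0.1] target [0.4981 0.0058 0.033 ] ([-0.47, 2.31, 0.16], -14.6)
3.2667 [0.4987 0.0294 0.0346] [-0.54  0.53  0.51  2.1  -0.45  0.61 -1.11] 0.0027428288971631937 [-0.2 -0.2 -0.1] target [ 4.994e-01 -1.000e-04  3.300e-02] ([-0.46, 2.92, 0.16], -18.6)
```

Call:
arm_command([
  {"xyz": [-0.3, 0.5, 0.1], "turn": -3, "jaw": 255},
  {"xyz": [-0.4, 1.1, 0.1], "turn": -7, "jaw": 255},
  {"xyz": [-0.4, 1.7, 0.1], "turn": -11, "jaw": 255},
  {"xyz": [-0.5, 2.3, 0.1], "turn": -15, "jaw": 255},
  {"xyz": [-0.5, 2.9, 0.1], "turn": -19, "jaw": 255},
])

```text
clock: 3.68
position: [0.5, 0.001, 0.0354]
ee_rot: [-3.036, -0.804, -0.003]
force: [-0.7, 2.0, 0.1]
width: 0.007
```

```bash
for p in 213 217 221 225 229; do python3 q.py $p .084 .023 .033; done;  python3 - <<'E'
from h import *
from cell import get_image
for n in("scene","wrist"):
    g=get_image(n); x=g["frame"][:,:,::-1]
    if n=="scene": x=cv2.resize(x[130:330,220:500],None,fx=2.8,fy=2.8)
    cv2.imwrite(f"pics/{n}2.png",x)
E
```

```text
3.6833 [0.5    0.001  0.0354] [-0.41  0.52  0.41  2.1  -0.36  0.59 -0.8 ] 0.0066770282707051066 [-0.7  2.   0.1] target [ 0.501 -0.006  0.033] ([-0.25, 0.66, 0.24], -3.3)
3.6833 [0.5    0.001  0.0354] [-0.41  0.52  0.41  2.1  -0.36  0.59 -0.8 ] 0.0066770282707051066 [-0.7  2.   0.1] target [ 0.5031 -0.0117  0.033 ] ([-0.36, 1.25, 0.24], -7.3)
3.6833 [0.5    0.001  0.0354] [-0.41  0.52  0.41  2.1  -0.36  0.59 -0.8 ] 0.0066770282707051066 [-0.7  2.   0.1] target [ 0.5055 -0.0173  0.033 ] ([-0.42, 1.86, 0.24], -11.3)
3.6833 [0.5    0.001  0.0354] [-0.41  0.52  0.41  2.1  -0.36  0.59 -0.8 ] 0.0066770282707051066 [-0.7  2.   0.1] target [ 0.5083 -0.0226  0.033 ] ([-0.44, 2.47, 0.24], -15.3)
3.6833 [0.5    0.001  0.0354] [-0.41  0.52  0.41  2.1  -0.36  0.59 -0.8 ] 0.0066770282707051066 [-0.7  2.   0.1] target [ 0.5115 -0.0278  0.033 ] ([-0.42, 3.07, 0.24], -19.3)
```

View pics/scene2.png

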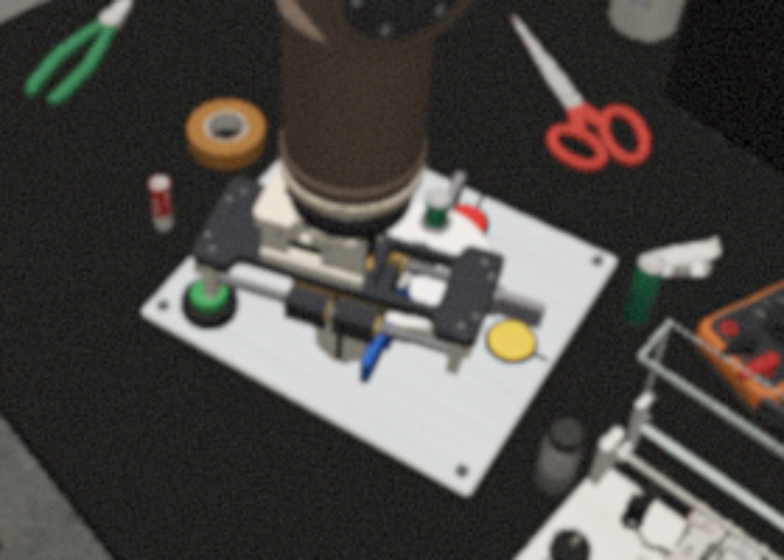

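View pics/wrist2.png

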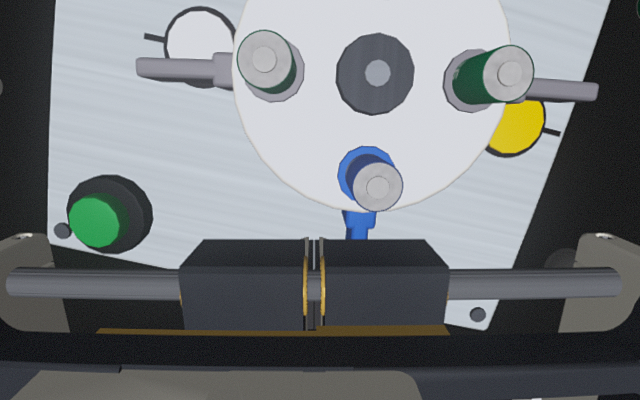

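Call:
arm_command([
  {"xyz": [-0.3, 0.7, 0.2], "turn": -4, "jaw": 255},
  {"xyz": [-0.4, 1.3, 0.2], "turn": -8, "jaw": 255},
  {"xyz": [-0.4, 1.9, 0.2], "turn": -12, "jaw": 255},
  {"xyz": [-0.4, 2.5, 0.2], "turn": -16, "jaw": 255},
  {"xyz": [-0.4, 3.1, 0.2], "turn": -19, "jaw": 255},
])

```text
clock: 4.2
position: [0.5126, -0.0281, 0.0345]
ee_rot: [2.863, 1.292, 0.006]
force: [0.3, 2.9, -0.1]
width: 0.003
```

```bash
for p in 233 237 241 245 249; do python3 q.py $p .084 .023 .033; done
```

```text
4.2 [ 0.5126 -0.0281  0.0345] [-0.27  0.52  0.31  2.06 -0.27  0.59 -0.5 ] 0.003079109731481423 [ 0.3  2.9 -0.1] target [ 0.5151 -0.0327  0.033 ] ([-0.18, 0.49, 0.15], -4.4)
4.2 [ 0.5126 -0.0281  0.0345] [-0.27  0.52  0.31  2.06 -0.27  0.59 -0.5 ] 0.003079109731481423 [ 0.3  2.9 -0.1] target [ 0.519  -0.0374  0.033 ] ([-0.28, 1.09, 0.15], -8.4)
4.2 [ 0.5126 -0.0281  0.0345] [-0.27  0.52  0.31  2.06 -0.27  0.59 -0.5 ] 0.003079109731481423 [ 0.3  2.9 -0.1] target [ 0.5232 -0.0418  0.033 ] ([-0.33, 1.7, 0.15], -12.4)
4.2 [ 0.5126 -0.0281  0.0345] [-0.27  0.52  0.31  2.06 -0.27  0.59 -0.5 ] 0.003079109731481423 [ 0.3  2.9 -0.1] target [ 0.5277 -0.0459  0.033 ] ([-0.34, 2.31, 0.15], -16.4)
4.2 [ 0.5126 -0.0281  0.0345] [-0.27  0.52  0.31  2.06 -0.27  0.59 -0.5 ] 0.003079109731481423 [ 0.3  2.9 -0.1] target [ 0.5324 -0.0497  0.033 ] ([-0.31, 2.91, 0.15], -20.4)
```

Call:
arm_command([
  {"xyz": [-0.2, 0.6, 0.1], "turn": -5, "jaw": 255},
  {"xyz": [-0.3, 1.2, 0.1], "turn": -9, "jaw": 255},
  {"xyz": [-0.3, 1.8, 0.1], "turn": -13, "jaw": 255},
  {"xyz": [-0.3, 2.4, 0.1], "turn": -17, "jaw": 255},
  {"xyz": [-0.3, 2.9, 0.1], "turn": -20, "jaw": 255},
])

```text
clock: 4.62
position: [0.5325, -0.0492, 0.0345]
ee_rot: [2.593, 1.771, 0.006]
force: [-2.9, 0.8, -0.2]
width: 0.007
```

```bash
for p in 253 257 261 264 267; do python3 q.py $p .084 .023 .033; done
```

```text
4.6167 [ 0.5325 -0.0492  0.0345] [-0.16  0.54  0.21  2.   -0.18  0.62 -0.2 ] 0.006879977687031211 [-2.9  0.8 -0.2] target [ 0.5374 -0.0531  0.033 ] ([-0.18, 0.6, 0.15], -4.3)
4.6167 [ 0.5325 -0.0492  0.0345] [-0.16  0.54  0.21  2.   -0.18  0.62 -0.2 ] 0.006879977687031211 [-2.9  0.8 -0.2] target [ 0.5427 -0.0562  0.033 ] ([-0.28, 1.2, 0.15], -8.3)
4.6167 [ 0.5325 -0.0492  0.0345] [-0.16  0.54  0.21  2.   -0.18  0.62 -0.2 ] 0.006879977687031211 [-2.9  0.8 -0.2] target [ 0.5481 -0.0589  0.033 ] ([-0.33, 1.81, 0.15], -12.3)
4.6167 [ 0.5325 -0.0492  0.0345] [-0.16  0.54  0.21  2.   -0.18  0.62 -0.2 ] 0.006879977687031211 [-2.9  0.8 -0.2] target [ 0.5523 -0.0606  0.033 ] ([-0.34, 2.26, 0.15], -15.3)
4.6167 [ 0.5325 -0.0492  0.0345] [-0.16  0.54  0.21  2.   -0.18  0.62 -0.2 ] 0.006879977687031211 [-2.9  0.8 -0.2] target [ 0.5566 -0.0622  0.033 ] ([-0.33, 2.72, 0.16], -18.3)
```

Call:
arm_command([
  {"xyz": [-0.2, 0.6, 0.1], "turn": -4, "jaw": 255},
  {"xyz": [-0.3, 1.2, 0.1], "turn": -8, "jaw": 255},
  {"xyz": [-0.3, 1.8, 0.1], "turn": -12, "jaw": 255},
  {"xyz": [-0.3, 2.3, 0.1], "turn": -15, "jaw": 255},
  {"xyz": [-0.3, 2.7, 0.1], "turn": -18, "jaw": 255},
])

```text
clock: 5.03
position: [0.5567, -0.0619, 0.0344]
ee_rot: [2.283, 2.154, 0.004]
force: [-2.1, -1.7, -0.5]
width: 0.008
```

```bash
for p in 270 275 280; do python3 q.py $p .084 .023 .033; done;  python3 - <<'E'
from h import *
from cell import get_image
for n in("scene","wrist","top"):
    g=get_image(n); x=g["frame"][:,:,::-1]
    if n=="scene": x=cv2.resize(x[130:330,220:500],None,fx=2.8,fy=2.8)
    if n=="top": x=cv2.resize(x[110:275,240:460],None,fx=3.3,fy=3.3)
    cv2.imwrite(f"pics/{n}3.png",x)
    print(n,[b[:2] for b in blobs(g,"blue")[0]],[b[:2] for b in blobs(g,"yellow")[0]])
E
```

```text
5.0333 [ 0.5567 -0.0619  0.0344] [-0.07  0.56  0.12  1.94 -0.11  0.65  0.06] 0.0075484514583049256 [-2.1 -1.7 -0.5] target [ 0.561  -0.0635  0.033 ] ([-0.14, 0.43, 0.14], -3.3)
5.0333 [ 0.5567 -0.0619  0.0344] [-0.07  0.56  0.12  1.94 -0.11  0.65  0.06] 0.0075484514583049256 [-2.1 -1.7 -0.5] target [ 0.5684 -0.0652  0.033 ] ([-0.26, 1.18, 0.15], -8.3)
5.0333 [ 0.5567 -0.0619  0.0344] [-0.07  0.56  0.12  1.94 -0.11  0.65  0.06] 0.0075484514583049256 [-2.1 -1.7 -0.5] target [ 0.5759 -0.0662  0.033 ] ([-0.32, 1.94, 0.15], -13.3)
scene [(np.int32(15), array([397.13, 258.07]))] [(np.int32(14), array([510.79, 230.64])), (np.int32(86), array([405.14, 253.34]))]
wrist [(np.int32(904), array([360.05, 165.86])), (np.int32(702), array([360.31, 224.79]))] [(np.int32(1839), array([409.04, 224.25])), (np.int32(109), array([304.52, 291.97])), (np.int32(106), array([322.6 , 292.33]))]
top [(np.int32(170), array([548.06, 194.29]))] [(np.int32(12), array([437. ,  93.5]))]
```

View pics/scene3.png

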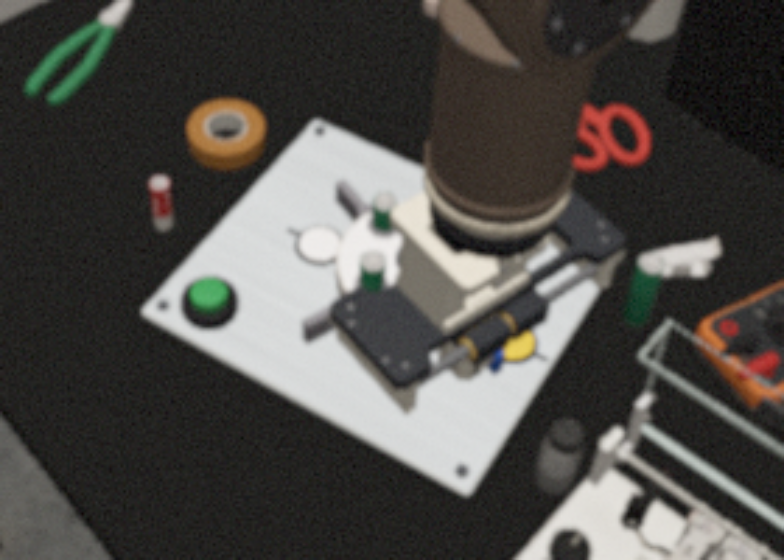

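View pics/wrist3.png

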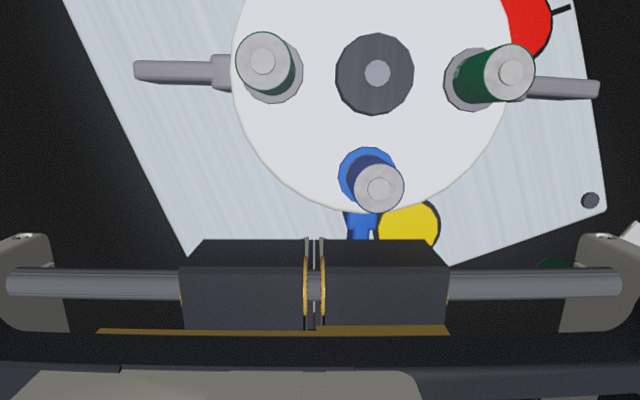

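View pics/top3.png

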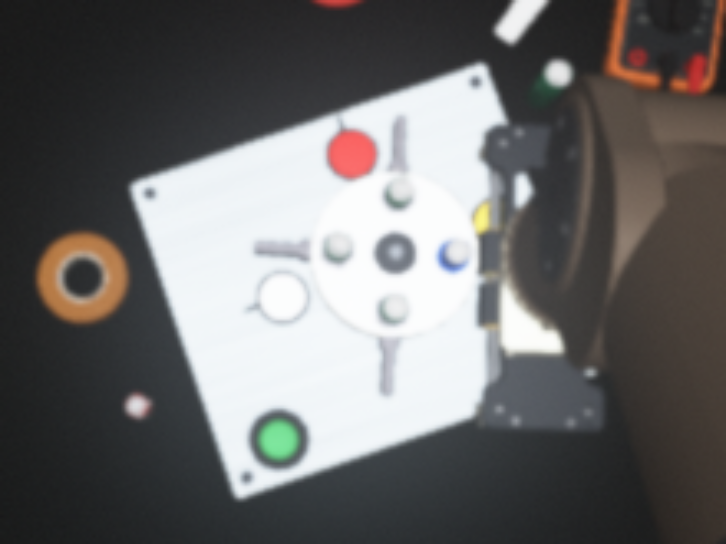

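```bash
cat > tabs.py <<'E'
from h import *
from cell import get_image
def tabs(g):
    h=cv2.cvtColor(g["frame"],cv2.COLOR_RGB2HSV).astype(int)
    vv,uu=np.mgrid[0:400,0:640]; uv=np.c_[uu.ravel(),vv.ravel()]
    P=onz(g,uv,.048)[:,:2]-AX; r=np.hypot(*P.T); a=np.degrees(np.arctan2(P[:,1],P[:,0]))%360
    H,S,V=h.reshape(-1,3).T
    grey=(S<60)&(V<190)&(V>60)&(r>.068)&(r<.094)
    blue=(H>100)&(H<130)&(S>120)&(V>60)&(r>.068)&(r<.094)
    out=[]
    for nm,m in(("grey",grey),("blue",blue)):
        n,l,s,c=cv2.connectedComponentsWithStats(m.reshape(400,640).astype(np.uint8))
        for i in range(1,n):
            if s[i,4]>=12:
                k=l.ravel()==i; q=P[k].mean(0)
                out.append((nm,int(s[i,4]),round(float(np.degrees(np.arctan2(q[1],q[0]))%360),1),round(float(np.hypot(*q)),4)))
    return out
if __name__=="__main__":
    import pickle
    for n in("top","wrist"):
        print(n,tabs(get_image(n)))
    print("initial",tabs(pickle.load(open("im0.pkl","rb"))["top"]))
E
python3 tabs.py
```

```text
top [('grey', 20, 358.1, 0.0802), ('grey', 463, 269.8, 0.0754), ('grey', 18, 87.2, 0.0792)]
wrist [('grey', 136, 14.0, 0.0772), ('grey', 1379, 356.8, 0.081), ('grey', 1520, 174.5, 0.0806), ('grey', 2465, 273.4, 0.0867), ('grey', 408, 245.6, 0.0755), ('grey', 417, 244.1, 0.091), ('grey', 223, 252.5, 0.0899)]
initial [('grey', 41, 13.6, 0.0799), ('grey', 35, 283.1, 0.0827), ('grey', 16, 104.1, 0.0805), ('blue', 28, 191.1, 0.0805)]
```

Call:
arm_command([
  {"xyz": [-0.1, 0.5, 0.1], "turn": -4, "jaw": 255},
  {"xyz": [-0.2, 1.0, 0.1], "turn": -7, "jaw": 255},
  {"xyz": [-0.3, 1.5, 0.1], "turn": -10, "jaw": 255},
  {"xyz": [-0.3, 1.9, 0.1], "turn": -13, "jaw": 255},
  {"xyz": [-0.3, 2.3, 0.1], "turn": -16, "jaw": 255},
])

```text
clock: 5.7
position: [0.5792, -0.0655, 0.0333]
ee_rot: [1.963, 2.449, 0.004]
force: [-0.8, -1.5, -0.4]
width: 0.003
```

```bash
python3 tabs.py; for p in 285 287.5; do python3 q.py $p .084 .023 .033; done
```

```text
top [('grey', 19, 12.6, 0.083), ('grey', 496, 282.5, 0.0749), ('grey', 15, 186.1, 0.081)]
wrist [('grey', 1420, 12.8, 0.0807), ('grey', 1527, 190.2, 0.0806), ('grey', 144, 3.9, 0.0839), ('grey', 635, 264.0, 0.0806), ('grey', 2728, 289.6, 0.0865), ('grey', 446, 259.9, 0.0909)]
initial [('grey', 41, 13.6, 0.0799), ('grey', 35, 283.1, 0.0827), ('grey', 16, 104.1, 0.0805), ('blue', 28, 191.1, 0.0805)]
5.8 [ 0.5799 -0.0655  0.0334] [-0.01  0.59  0.04  1.87 -0.04  0.68  0.28] 0.006528181294717288 [-0.9  1.1  0.6] target [ 0.5835 -0.0666  0.033 ] ([-0.19, 0.33, 0.04], -2.5)
5.8 [ 0.5799 -0.0655  0.0334] [-0.01  0.59  0.04  1.87 -0.04  0.68  0.28] 0.006528181294717288 [-0.9  1.1  0.6] target [ 0.5873 -0.0665  0.033 ] ([-0.27, 0.71, 0.04], -5.0)
```

Call:
arm_command([
  {"xyz": [-0.1, 0.25, 0], "turn": -2, "jaw": 255},
  {"xyz": [-0.2, 0.5, 0], "turn": -4, "jaw": 255},
  {"xyz": [-0.2, 0.5, 0], "turn": -4, "jaw": 255},
  {"xyz": [-0.2, 0.5, 0], "turn": -4, "jaw": 255},
])

```text
clock: 6.13
position: [0.5849, -0.066, 0.0334]
ee_rot: [1.881, 2.512, 0.006]
force: [-0.3, 0.9, -0.7]
width: 0.004
```

```bash
python3 q.py 287.5 .084 .023 .033
```

```text
6.1333 [ 0.5849 -0.066   0.0334] [ 0.01  0.59  0.02  1.86 -0.02  0.68  0.33] 0.0037135672640009596 [-0.3  0.9 -0.7] target [ 0.5873 -0.0665  0.033 ] ([-0.12, 0.22, 0.04], -1.1)
```

Call:
arm_command([
  {"xyz": [0, -1, 0], "turn": 0, "jaw": 255},
  {"xyz": [0, -2, 0], "turn": 0, "jaw": 255},
  {"xyz": [0, -2, -3], "turn": 0, "jaw": 255},
  {"xyz": [0, -2, -6], "turn": 0, "jaw": 255},
  {"xyz": [0, -2, -9], "turn": 0, "jaw": 255},
])

```text
clock: 6.55
position: [0.5634, -0.0722, 0.124]
ee_rot: [1.884, 2.512, 0.004]
force: [1.4, 0.5, -0.4]
width: 0.007
```

```bash
python3 q.py 287.5 .084 .043 .033;python3 tabs.py; python3 - <<'E'
from h import *
from cell import get_image
g=get_image("wrist"); cv2.imwrite("pics/wrist4.png",g["frame"][:,:,::-1])
E
```

```text
6.55 [ 0.5634 -0.0722  0.124 ] [ 0.01  0.45  0.03  1.84 -0.02  0.85  0.34] 0.006597268259334171 [ 1.4  0.5 -0.4] target [ 0.5682 -0.0725  0.033 ] ([-0.17, 0.43, 9.1], -1.2)
top [('grey', 38, 14.7, 0.0807), ('grey', 106, 280.2, 0.087), ('grey', 19, 190.0, 0.0812)]
wrist [('grey', 585, 14.4, 0.0805), ('grey', 543, 193.6, 0.0809), ('grey', 100, 274.6, 0.0786), ('grey', 92, 293.5, 0.0803), ('blue', 353, 284.7, 0.0812)]
initial [('grey', 41, 13.6, 0.0799), ('grey', 35, 283.1, 0.0827), ('grey', 16, 104.1, 0.0805), ('blue', 28, 191.1, 0.0805)]
```

View pics/wrist4.png

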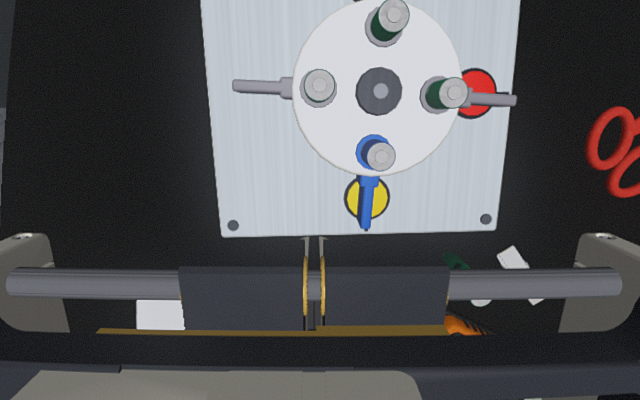

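```bash
cat > fin.py <<'E'
from h import *
from cell import get_image
def fin(n="wrist"):
    g=get_image(n)
    m=mask(g,"yellow"); k,l,s,c=cv2.connectedComponentsWithStats(m)
    P=proj(g,[[.6085,-.0577,.015]])[0]
    sel=np.zeros_like(m)
    for i in range(1,k):
        if np.hypot(*(c[i]-P))<22*(g["camera_matrix"][0,0]/400) and s[i,4]>5: sel[l==i]=1
    pts=np.argwhere(sel)[:,::-1].astype(float)
    W=onz(g,pts,.015)[:,:2]
    (cx,cy),r=cv2.minEnclosingCircle((W*1000).astype(np.float32))
    Y=np.array([cx,cy])/1000
    b=np.argwhere(mask(g,"blue"))[:,::-1].astype(float)
    B=onz(g,b,.048)[:,:2]; rr=np.hypot(*(B-AX).T); B=B[(rr>.068)&(rr<.099)]
    q=B.mean(0); u=q-AX
    # top face of tab: brighter? fit line
    vx,vy,x0,y0=cv2.fitLine((B*1000).astype(np.float32),cv2.DIST_L2,0,.01,.01).ravel()
    d=Y*1000-[x0,y0]; cr=vx*d[1]-vy*d[0]
    if np.dot([vx,vy],u)<0: cr=-cr
    ang=lambda v:np.degrees(np.arctan2(v[1],v[0]))%360
    print(n,"yellow",Y.round(4),"diam mm",2*r,"dir",ang(Y-AX).round(2),"r",np.hypot(*(Y-AX)).round(4),"blue dir",ang(u).round(2),"n",len(B),"disc left(ccw) of tab line mm",round(float(cr),2))
    # white wheel centre
    h=cv2.cvtColor(g["frame"],cv2.COLOR_RGB2HSV)
    return g
if __name__=="__main__":
    import sys
    for n in sys.argv[1:]: fin(n)
    g=get_image("wrist"); cv2.imwrite("pics/wz_%d.png"%(st()["clock"]*100),cv2.resize(g["frame"][0:250,200:540,::-1],None,fx=2.35,fy=2.35,interpolation=cv2.INTER_CUBIC)); print(proj(g,np.c_[[AX,AX],[.05,.059]]))
E
python3 fin.py wrist scene; ls pics|grep wz
```

```text
wrist yellow [ 0.6101 -0.0559] diam mm 34.07521438598633 dir 288.85 r 0.0808 blue dir 284.38 n 391 disc left(ccw) of tab line mm 6.3
scene yellow [ 0.6063 -0.064 ] diam mm 28.913192749023438 dir 284.78 r 0.0874 blue dir 279.82 n 54 disc left(ccw) of tab line mm 5.75
[[381.38786511  94.48792252]
 [384.22846101  93.65918025]]
wz_685.png
```

View pics/wz_685.png

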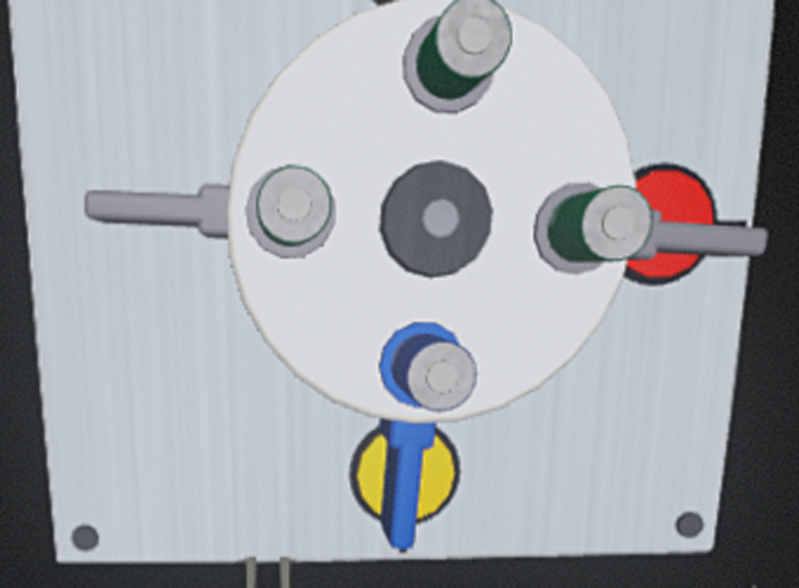

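```bash
cat > rel.py <<'E'
from h import *
from cell import get_image
g=get_image("wrist")
hsv=cv2.cvtColor(g["frame"],cv2.COLOR_RGB2HSV);H,S,V=[hsv[...,i].astype(int) for i in range(3)]
ang=lambda v:round(float(np.degrees(np.arctan2(v[1],v[0]))%360),2)
# yellow & red discs
def disc(m,near):
    k,l,s,c=cv2.connectedComponentsWithStats(m.astype(np.uint8)); P=proj(g,[near])[0]
    sel=np.isin(l,[i for i in range(1,k) if s[i,4]>15 and np.hypot(*(c[i]-P))<35])
    W=onz(g,np.argwhere(sel)[:,::-1],.015)[:,:2]
    (x,y),r=cv2.minEnclosingCircle((W*1000).astype(np.float32)); return np.array([x,y])/1000,2*r
Y,dy=disc((H>=20)&(H<=34)&(S>100)&(V>80),[.6085,-.0577,.015])
# hub: white wheel outline, nearest bright low-sat region (brighter than the plate) -> fit circle at z .05 by lsq on contour
w=((S<25)&(V>212)).astype(np.uint8)
w=cv2.morphologyEx(w,cv2.MORPH_OPEN,np.ones((3,3)))
k,l,s,c=cv2.connectedComponentsWithStats(w); i=1+np.argmax(s[1:,4])
ct=max(cv2.findContours((l==i).astype(np.uint8),0,2)[0],key=cv2.contourArea)[:,0].astype(float)
ct=ct[(ct[:,1]>2)]
W=onz(g,ct,.05)[:,:2]
from scipy.optimize import least_squares
f=least_squares(lambda p:np.hypot(*(W-p[:2]).T)-p[2],[*AX,.058],loss="soft_l1",f_scale=.0008); C=f.x[:2]
print("V plate/wheel",V[200,260],V[130,320],"hub",C.round(4),"R",f.x[2].round(4),"yellow",Y.round(4),"d",round(dy,1),"dist",np.hypot(*(Y-C)).round(4))
m=(H>100)&(H<130)&(S>110)&(V>40)
P=np.argwhere(m)[:,::-1];B=onz(g,P,.048)[:,:2];rr=np.hypot(*(B-C).T);ok=(rr>.070)&(rr<.096)
v=V[m][ok];print("V pct",np.percentile(v,[5,25,50,75,95]))
t=cv2.threshold(v.astype(np.uint8),0,255,cv2.THRESH_OTSU)[0]
Bt=B[ok][v>t];tl=ang(Bt.mean(0)-C)
print("thr",t,len(v),len(Bt),"yellow dir",ang(Y-C),"tab top dir",tl,"tab all",ang(B[ok].mean(0)-C))
vx,vy,x0,y0=cv2.fitLine((Bt*1000).astype(np.float32),cv2.DIST_L2,0,.01,.01).ravel();a=ang((vx,vy));print("line dir",a,(a+180)%360)
Ph=lambda p,z:proj(g,[[*p,z]])[0].round(1)
print(Ph(C,.05),Ph(Y,.015))
E
python3 rel.py
```

```text
V plate/wheel 211 222 hub [0.5843 0.0214] R 0.0543 yellow [ 0.6101 -0.056 ] d 34.3 dist 0.0817
V pct [ 83. 170. 191. 195. 198.]
thr 138.0 427 345 yellow dir 288.48 tab top dir 284.46 tab all 283.78
line dir 283.87 103.87
[382.9  93.4] [372.9 201.8]
```

```bash
python3 q.py 289.6 .084 .040 .033;python3 q.py 289.6 .084 .023 .033
```

```text
6.9 [ 0.564  -0.0718  0.1222] [ 0.01  0.45  0.03  1.84 -0.02  0.85  0.34] 0.007987386699748416 [-1.  -1.   0.4] target [ 0.5745 -0.0721  0.033 ] ([-0.32, 0.97, 8.92], -3.3)
6.9 [ 0.564  -0.0718  0.1222] [ 0.01  0.45  0.03  1.84 -0.02  0.85  0.34] 0.007987386699748416 [-1.  -1.   0.4] target [ 0.5905 -0.0663  0.033 ] ([-0.22, 2.67, 8.93], -3.3)
```

Call:
arm_command([
  {"xyz": [-0.2, 0.3, 2], "turn": -3, "jaw": 255},
  {"xyz": [-0.3, 0.5, 5], "turn": -3.3, "jaw": 255},
  {"xyz": [-0.3, 0.8, 8], "turn": -3.3, "jaw": 255},
  {"xyz": [-0.3, 0.9, 8.9], "turn": -3.3, "jaw": 255},
  {"xyz": [-0.3, 0.9, 8.9], "turn": -3.3, "jaw": 255},
])

```text
clock: 7.32
position: [0.5711, -0.0718, 0.03]
ee_rot: [-1.808, -2.564, 0.002]
force: [-0.7, 0.6, 0.4]
width: 0.004
```

```bash
python3 q.py 289.6 .084 .023 .033
```

```text
7.3167 [ 0.5711 -0.0718  0.03  ] [ 0.03  0.59  0.01  1.89 -0.01  0.67  0.39] 0.004021134036976949 [-0.7  0.6  0.4] target [ 0.5905 -0.0663  0.033 ] ([-0.14, 2.01, -0.3], 0.0)
```

Call:
arm_command([
  {"xyz": [-0.1, 0.6, -0.2], "turn": 0, "jaw": 255},
  {"xyz": [-0.1, 1.2, -0.3], "turn": 0, "jaw": 255},
  {"xyz": [-0.1, 1.6, -0.3], "turn": 0, "jaw": 255},
  {"xyz": [-0.1, 1.9, -0.3], "turn": 0, "jaw": 255},
  {"xyz": [-0.1, 2.05, -0.3], "turn": 0, "jaw": 255},
])

```text
clock: 7.73
position: [0.5918, -0.0658, 0.034]
ee_rot: [-1.809, -2.566, 0.0]
force: [-0.4, -0.4, 2.0]
width: 0.003
```

Call:
arm_command([
  {"xyz": [0, 0, 0], "turn": 0, "jaw": 255},
  {"xyz": [0, 0, 0], "turn": 0, "jaw": 255},
])

```text
clock: 7.9
position: [0.592, -0.0657, 0.0344]
ee_rot: [-1.809, -2.566, -0.0]
force: [-0.4, 0.0, 0.3]
width: 0.007
```

```bash
python3 q.py 289.6 .084 .023 .033
```

```text
7.9 [ 0.592  -0.0657  0.0344] [ 0.01  0.6   0.01  1.83 -0.01  0.71  0.38] 0.007134412233509457 [-0.4  0.   0.3] target [ 0.5905 -0.0663  0.033 ] ([-0.01, -0.16, 0.14], 0.0)
```

Call:
arm_command([
  {"xyz": [0, -1, 0], "turn": 0, "jaw": 255},
  {"xyz": [0, -2, 0], "turn": 0, "jaw": 255},
  {"xyz": [0, -2, -3.5], "turn": 0, "jaw": 255},
  {"xyz": [0, -2, -7.5], "turn": 0, "jaw": 255},
  {"xyz": [-2, -1, -11], "turn": 0, "jaw": 255},
])

```text
clock: 8.32
position: [0.5859, -0.0853, 0.1456]
ee_rot: [-1.802, -2.565, 0.0]
force: [2.6, 0.9, -0.5]
width: 0.007
```

Call:
arm_command([
  {"xyz": [-2, 1.5, -2], "turn": 0, "jaw": 255},
  {"xyz": [-3.5, 3, -3], "turn": 0, "jaw": 255},
  {"xyz": [-3.5, 3, -3], "turn": 0, "jaw": 255},
])

```text
clock: 8.57
position: [0.6294, -0.1113, 0.1786]
ee_rot: [1.809, 2.568, 0.004]
force: [-0.9, -0.6, -1.0]
width: 0.003
```

```bash
python3 rel.py; python3 fin.py wrist; python3 tabs.py; ls pics|grep wz;python3 q.py 289.6 .084 .023 .033
```

```text
V plate/wheel 48 230 hub [525.0438 527.8755] R 744.159 yellow [ 0.6102 -0.0565] d 33.8 dist 744.139
wrist yellow [ 0.6104 -0.0564] diam mm 33.80606460571289 dir 288.94 r 0.0813 blue dir 289.57 n 285 disc left(ccw) of tab line mm -0.93
[[319.90535857  28.19841211]
 [320.0698448   25.14439668]]
top [('grey', 35, 19.7, 0.0815), ('grey', 22, 194.8, 0.0813), ('blue', 20, 288.7, 0.0821)]
wrist [('grey', 500, 17.9, 0.08), ('grey', 536, 199.5, 0.0804), ('grey', 106, 4.0, 0.0816), ('grey', 101, 278.8, 0.0818), ('grey', 97, 298.4, 0.0816), ('grey', 16, 286.9, 0.0768), ('blue', 262, 289.7, 0.0807)]
initial [('grey', 41, 13.6, 0.0799), ('grey', 35, 283.1, 0.0827), ('grey', 16, 104.1, 0.0805), ('blue', 28, 191.1, 0.0805)]
wz_685.png
wz_871.png
8.8167 [ 0.6244 -0.1076  0.1742] [ 0.07  0.5   0.03  1.61 -0.02  1.04  0.45] 0.0036901743346641697 [-0.1  0.  -0.2] target [ 0.5905 -0.0663  0.033 ] ([4.94, -1.7, 14.16], 0.2)Traceback (most recent call last):
  File "rel.py", line 25, in <module>
    v=V[m][ok];print("V pct",np.percentile(v,[5,25,50,75,95]))
                             ~~~~~~~~~~~~~^^^^^^^^^^^^^^^^^^^
    return _quantile_unchecked(
        a, q, axis, out, overwrite_input, method, keepdims, weights)
    return _ureduce(a,
                    func=_quantile_ureduce_func,
    ...<5 lines>...
                    overwrite_input=overwrite_input,
                    method=method)
    r = func(a, **kwargs)
    result = _quantile(arr,
                       quantiles=q,
    ...<2 lines>...
                       out=out,
                       weights=wgt)
    previous = arr[previous_indexes]
               ~~~^^^^^^^^^^^^^^^^^^
IndexError: index 0 is out of bounds for axis 0 with size 0
```

View pics/wz_871.png

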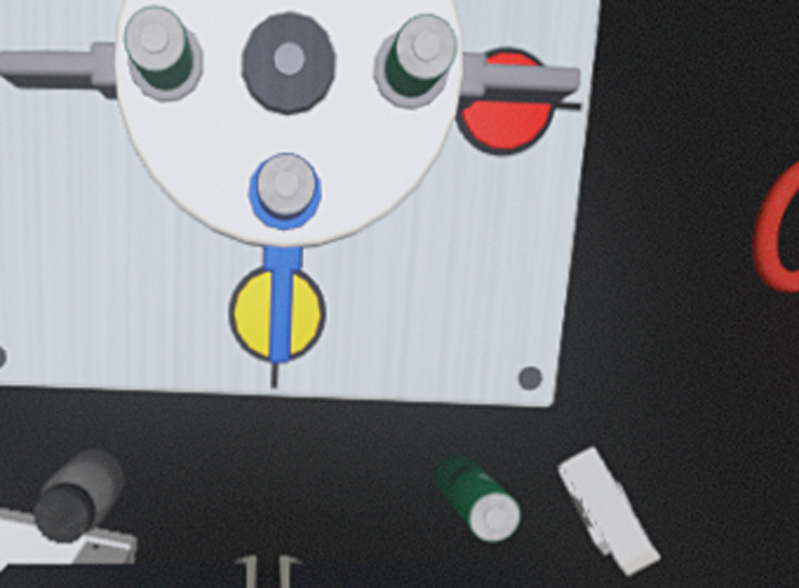

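```bash
python3 - <<'E'
from h import *
o=st(); R=Ro.from_rotvec(o["ee_rot"]).as_matrix(); y=np.degrees(np.arctan2(R[1,0],R[0,0]))
print(y,delta(o,[.4595,.1055,.06],y))
E
```

```text
109.84191218569677 ([25.56, -8.21, 11.64], 0.0)
```

Call:
arm_command([
  {"xyz": [2.5, -0.8, 0], "turn": 0, "jaw": 255},
  {"xyz": [6, -1.9, 0], "turn": 0, "jaw": 255},
  {"xyz": [9.5, -3, 0], "turn": 0, "jaw": 255},
  {"xyz": [13, -4.2, 0], "turn": 0, "jaw": 255},
  {"xyz": [16.5, -5.3, 0], "turn": 0, "jaw": 255},
])

```text
clock: 9.23
position: [0.5158, 0.0309, 0.1748]
ee_rot: [-1.799, -2.563, 0.004]
force: [1.2, 1.4, -0.1]
width: 0.002
```

```bash
cat > b.py <<'E'
from h import *
o=st(); R=Ro.from_rotvec(o["ee_rot"]).as_matrix(); y=np.degrees(np.arctan2(R[1,0],R[0,0]))
print(o["clock"],o["position"].round(4),o["force"].round(1),o["joints"].round(2),y.round(1),[delta(o,[.4595,.1055,z],y) for z in(.1,.045,.03)])
E
python3 b.py
```

```text
9.2333 [0.5158 0.0309 0.1748] [ 1.2  1.4 -0.1] [-0.15  0.32 -0.02  1.89  0.    0.94  0.18] 109.9 [([8.88, -2.7, 7.57], 0.0), ([8.84, -2.66, 13.07], 0.0), ([8.83, -2.65, 14.57], 0.0)]
```

Call:
arm_command([
  {"xyz": [3, -0.9, 0], "turn": 0, "jaw": 255},
  {"xyz": [6, -1.8, 0], "turn": 0, "jaw": 255},
  {"xyz": [8, -2.4, 1.5], "turn": 0, "jaw": 255},
  {"xyz": [8.9, -2.7, 4.5], "turn": 0, "jaw": 255},
  {"xyz": [8.9, -2.7, 7.5], "turn": 0, "jaw": 255},
])

```text
clock: 9.65
position: [0.4574, 0.1085, 0.1005]
ee_rot: [-1.793, -2.567, 0.001]
force: [-0.7, -0.3, -0.3]
width: 0.007
```

```bash
python3 b.py; python3 - <<'E'
from h import *
from cell import get_image
g=get_image("scene"); cv2.imwrite("pics/s5.png",cv2.resize(g["frame"][130:330,220:500,::-1],None,fx=2.8,fy=2.8))
o=st();print((proj(g,[o["position"]])-[220,130])*2.8)
g=get_image("top"); cv2.imwrite("pics/t5.png",cv2.resize(g["frame"][110:275,240:460,::-1],None,fx=3.3,fy=3.3))
E
```

```text
9.65 [0.4574 0.1085 0.1005] [-0.7 -0.3 -0.3] [-0.29  0.35 -0.07  2.08  0.02  0.72 -0.02] 110.1 [([-0.36, 0.1, 0.04], 0.0), ([-0.4, 0.13, 5.54], 0.0), ([-0.41, 0.14, 7.04], 0.0)]
[[196.62516233 237.60541632]]
```

View pics/s5.png

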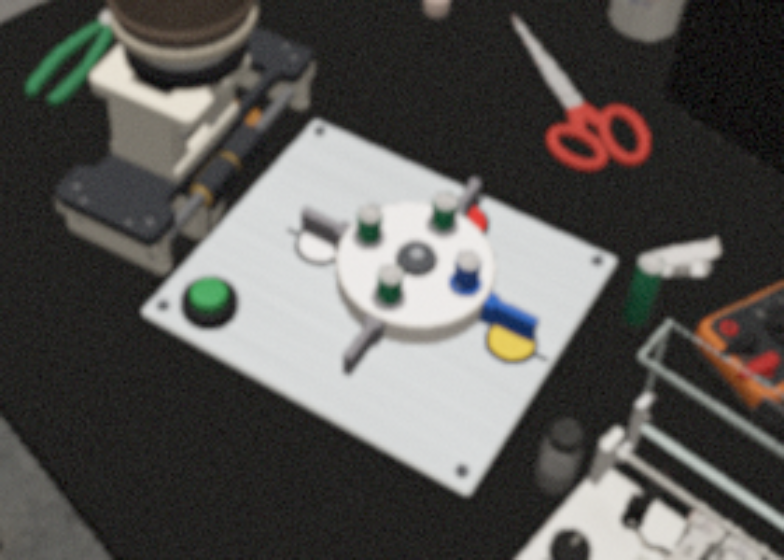

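View pics/t5.png

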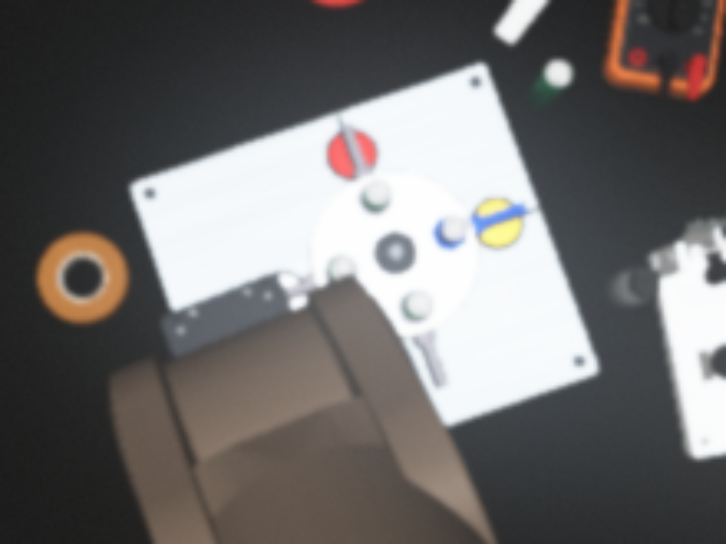

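```bash
python3 fin.py scene top; python3 tabs.py|head -1; python3 - <<'E'
# two-view triangulation-free check: disc full outline incl. tab, expected tab point over measured disc centre
from h import *
from cell import get_image
for n,Y in(("top",[.6092,-.0563]),("scene",[.6079,-.0592])):
    g=get_image(n)
    a=(0,);u=np.array(Y)-AX
    for dphi in(-3,0,3):
        t=np.radians(dphi);c,s=np.cos(t),np.sin(t);w=AX+np.array([c*u[0]-s*u[1],s*u[0]+c*u[1]])*1.19
        p=proj(g,[[*w,.048]])[0]; z=(p-[240,110])*3.3 if n=="top" else (p-[220,130])*2.8
        print(n,dphi,z.round(0))
E
```

```text
scene yellow [ 0.6083 -0.0576] diam mm 34.08317565917969 dir 287.26 r 0.0818 blue dir 283.35 n 104 disc left(ccw) of tab line mm 5.59
top [('grey', 12, 21.6, 0.0819), ('grey', 673, 147.8, 0.0728), ('blue', 19, 288.6, 0.0815)]
top -3 [527. 214.]
top 0 [525. 207.]
top 3 [522. 200.]
scene -3 [533. 330.]
scene 0 [537. 325.]
scene 3 [540. 320.]Traceback (most recent call last):
  File "fin.py", line 28, in <module>
    for n in sys.argv[1:]: fin(n)
                           ~~~^^^
  File "fin.py", line 11, in fin
    W=onz(g,pts,.015)[:,:2]
      ~~~^^^^^^^^^^^^
  File "h.py", line 8, in onz
    o,d=rays(g,uv); return o+d*((z-o[2])/d[:,2])[:,None]
        ~~~~^^^^^^
  File "h.py", line 4, in rays
    p=cv2.undistortPoints(uv,g["camera_matrix"],g["distortion"]).reshape(-1,2)
      ~~~~~~~~~~~~~~~~~~~^^^^^^^^^^^^^^^^^^^^^^^^^^^^^^^^^^^^^^^
cv2.error: OpenCV(4.12.0) /io/opencv/modules/calib3d/src/undistort.dispatch.cpp:347: error: (-215:Assertion failed) CV_IS_MAT(_src) && CV_IS_MAT(_dst) && (_src->rows == 1 || _src->cols == 1) && (_dst->rows == 1 || _dst->cols == 1) && _src->cols + _src->rows - 1 == _dst->rows + _dst->cols - 1 && (CV_MAT_TYPE(_src->type) == CV_32FC2 || CV_MAT_TYPE(_src->type) == CV_64FC2) && (CV_MAT_TYPE(_dst->type) == CV_32FC2 || CV_MAT_TYPE(_dst->type) == CV_64FC2) in function 'cvUndistortPointsInternal'
```

Call:
arm_command([
  {"xyz": [-0.3, 0.1, 1.5], "turn": 0, "jaw": 255},
  {"xyz": [-0.4, 0.1, 3.5], "turn": 0, "jaw": 255},
  {"xyz": [-0.4, 0.1, 5], "turn": 0, "jaw": 255},
  {"xyz": [-0.4, 0.1, 5.5], "turn": 0, "jaw": 255},
  {"xyz": [-0.4, 0.1, 5.5], "turn": 0, "jaw": 255},
])

```text
clock: 10.47
position: [0.4623, 0.1022, 0.0468]
ee_rot: [-1.801, -2.563, 0.002]
force: [-0.4, 0.5, 0.0]
width: 0.006
```

```bash
python3 b.py
```

```text
10.4667 [0.4623 0.1022 0.0468] [-0.4  0.5  0. ] [-0.28  0.45 -0.06  2.12  0.03  0.59 -0.01] 109.8 [([0.44, -0.18, -5.32], 0.0), ([0.41, -0.15, 0.18], 0.0), ([0.4, -0.14, 1.68], 0.0)]
```

Call:
arm_command([
  {"xyz": [0.3, -0.1, 0.3], "turn": 0, "jaw": 255},
  {"xyz": [0.3, -0.1, 0.6], "turn": 0, "jaw": 255},
  {"xyz": [0.3, -0.1, 0.9], "turn": 0, "jaw": 255},
  {"xyz": [0.3, -0.1, 1.2], "turn": 0, "jaw": 255},
  {"xyz": [0.3, -0.1, 1.5], "turn": 0, "jaw": 255},
])

```text
clock: 10.88
position: [0.4606, 0.1049, 0.032]
ee_rot: [-1.801, -2.563, 0.001]
force: [-0.5, -0.0, 1.5]
width: 0.005
```

```bash
python3 b.py
```

```text
10.8833 [0.4606 0.1049 0.032 ] [-0.5 -0.   1.5] [-0.29  0.47 -0.06  2.13  0.04  0.55 -0.02] 109.8 [([0.14, -0.12, -6.8], 0.0), ([0.1, -0.09, -1.3], 0.0), ([0.09, -0.08, 0.2], 0.0)]
```

Contact is starting (1.5 N up). Press further.

Call:
arm_command([
  {"xyz": [0, 0, 0.3], "turn": 0, "jaw": 255},
  {"xyz": [0, 0, 0.5], "turn": 0, "jaw": 255},
  {"xyz": [0, 0, 0.6], "turn": 0, "jaw": 255},
  {"xyz": [0, 0, 0.6], "turn": 0, "jaw": 255},
])

```text
clock: 11.22
position: [0.4607, 0.1049, 0.0277]
ee_rot: [-1.802, -2.564, 0.0]
force: [-9.1, -1.5, 36.2]
width: 0.002
```

```bash
python3 b.py
```

```text
11.2167 [0.4607 0.1049 0.0277] [-9.1 -1.5 36.2] [-0.29  0.48 -0.06  2.13  0.04  0.54 -0.03] 109.8 [([0.14, -0.13, -7.23], 0.0), ([0.11, -0.11, -1.73], 0.0), ([0.1, -0.1, -0.23], 0.0)]
```

Call:
arm_command([
  {"xyz": [0, 0, -0.6], "turn": 0, "jaw": 255},
  {"xyz": [0, 0, -2], "turn": 0, "jaw": 255},
  {"xyz": [0, 0, -5], "turn": 0, "jaw": 255},
  {"xyz": [0, 0, -8], "turn": 0, "jaw": 255},
  {"xyz": [0, 0, -11], "turn": 0, "jaw": 255},
])

```text
clock: 11.63
position: [0.461, 0.1042, 0.1386]
ee_rot: [-1.802, -2.563, 0.001]
force: [0.3, -0.0, 0.1]
width: 0.007
```

Call:
arm_command([
  {"xyz": [0, -3, -3], "turn": 0, "jaw": 255},
  {"xyz": [0, -6, -4], "turn": 0, "jaw": 255},
  {"xyz": [0, -9, -4], "turn": 0, "jaw": 255},
  {"xyz": [0, -9, -4], "turn": 0, "jaw": 255},
  {"xyz": [0, -9, -4], "turn": 0, "jaw": 255},
])

```text
clock: 12.05
position: [0.3756, 0.073, 0.1793]
ee_rot: [-1.802, -2.563, 0.001]
force: [1.0, -0.3, -0.2]
width: 0.004
```

```bash
python3 b.py; python3 - <<'E'
from h import *
from cell import get_image
import pickle
g0=pickle.load(open("im0.pkl","rb"))
for n,(x0,y0,x1,y1,f) in dict(scene=(220,130,500,330,2.8),top=(240,110,460,275,3.3)).items():
    g=get_image(n); cv2.imwrite(f"pics/{n}6.png",cv2.resize(g["frame"][y0:y1,x0:x1,::-1],None,fx=f,fy=f))
    print(n,[(b[0],b[1]) for b in blobs(g,"green")[0] if b[0]>40],[(b[0],b[1]) for b in blobs(g0[n],"green")[0] if b[0]>40])
    print([(b[0],b[1]) for b in blobs(g,"blue")[0]])
E
python3 tabs.py | head -1
```

```text
12.05 [0.3756 0.073  0.1793] [ 1.  -0.3 -0.2] [-0.26  0.1  -0.07  2.17  0.    0.87  0.01] 109.8 [([0.17, 9.04, 7.88], 0.0), ([0.13, 9.07, 13.38], 0.0), ([0.13, 9.08, 14.88], 0.0)]
scene [(np.int32(83), array([449.28, 233.02])), (np.int32(132), array([294.17, 235.32]))] [(np.int32(333), array([244.8 , 152.04])), (np.int32(83), array([449.29, 232.89])), (np.int32(133), array([294.26, 235.33]))]
[(np.int32(54), array([385.85, 230.69])), (np.int32(132), array([400.97, 242.75]))]
top [(np.int32(473), array([198.64, 216.76]))] [(np.int32(476), array([198.64, 216.9 ])), (np.int32(61), array([323.66, 242.46]))]
[(np.int32(33), array([390.48, 175.42])), (np.int32(159), array([548.15, 194.03]))]
top [('grey', 32, 19.9, 0.0822), ('grey', 20, 194.6, 0.0804), ('blue', 19, 288.6, 0.0815)]
```

View pics/scene6.png

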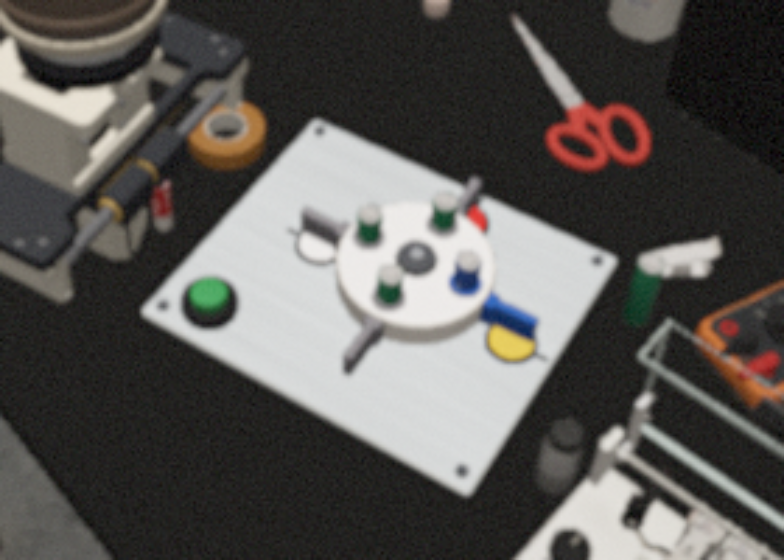

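View pics/top6.png

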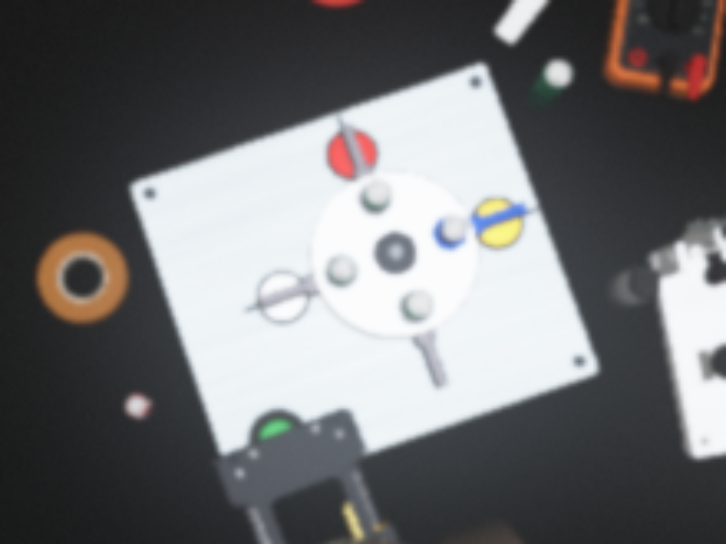

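```bash
python3 -c "
from cell import sign_off
print(sign_off())"
```

```text
the job is handed in; nothing more can be done
None
```

I pushed the wheel about 97° anticlockwise by its blue tab, using the closed fingertips from one side only. That brought the blue tab over the yellow disc. I then pressed the green button once, let it come up, moved the arm clear and handed the job in at about 12 s of the 54 s.

**Tab position:** The wrist camera, looking almost straight down, put the tab about 0.9 mm (0.6°) past the disc centre. The top view gave about 0.5° past it. I judged that within measuring error and did not push it back. The scene view read about 4° short. I discounted that reading because the tab's side face falls inside the blue mask from that angle.

**Button:** The force rose to 36 N at the bottom of the press, more than the 5 N needed; it came from the fingertips on the button. Afterwards the button looked the same in the scene view as before the press, so it is back up.

**Everything else:** In the final pictures the loose parts stand where they were. The arm touched nothing at hand-in, and I saw no contact with the cells.

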